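# Snap the screwdrivers back into the case tray

### The arm

A 7-joint arm with a two-finger parallel gripper is mounted at the origin on a cart in front of the work surface, level with it; the furniture and walls round the work are solid. World frame = base frame: x ahead of the robot, y to its left, z up, the work surface at z = 0. Lengths are in m, angles in rad, forces in N, time in s.
With the tool pointing down it reaches from about 0.425 to 0.875 m from the base axis. Payload 4.7 kg.
Tool frame: the origin (TCP) lies midway between the tips of the shut fingers; the grasp point (between the pads) lies behind it (pinch_z is the z of the grasp point in the tool frame, in m); z points along the fingers, y is the line along which they close (so a half turn about z gives the same grasp; the last joint's range is limited). The gripper opens to 85 mm and grips with 20 to 120 N. Pads are 22 mm wide; open, the fingers measure 114 mm over their backs; the gripper's body (76 mm by 85 mm) begins 54 mm behind the grasp point. The pads swing forward as they close: fully open they stand 13 mm farther back than shut.
Start: joints at [1.331, 0.321, -0.07, 1.45, 0.023, 1.371, -0.057], TCP at [0.163, -0.629, 0.231] pointing down, gripper open.
Joint ranges: [-2.86, 2.86], [-0.3, 2.09], [-1.38, 1.24], [0.06, 2.45], [-1.56, 4.7], [0.09, 2.05], [-2.69, 2.69]. Speed limits (rad/s): [2.57, 2.57, 3.14, 3.14, 3.14, 3.14, 3.14].

### API

Orientations are given as a unit quaternion [w, x, y, z].
In Python, from station import * gives the robot as it stands.
- The arm moves only by the tool play_rows, never from a script. Its argument "steps" is a list of rows, each an object with "dp": the shift along the tool's x, y, z in units of 12 cm (1.0 is 12 cm), a list of three; "roll": the turn about the tool's z in units of 0.5 rad (1.0 is 0.5 rad); "jaw": the gripper's target within -1 to 1 (shut at 1, half-way at 0, fully open at -1). In form: [{"dp": [tx, ty, tz], "roll": roll, "jaw": jaw}, ...]. A call has 1 to 10 rows; each row is the pose to reach, as a shift and turn from the pose commanded when the call began, along the tool's axes at that moment; what a row does not reach only later rows make up. A row lasts 1/8 s, in which the tool goes at most 62.5 mm and 10.7 degrees, less where a joint would pass 70% of its speed; a pose out of reach is approached as far as the arm can. A call with a number of a shift or a turn outside -1 to 1 is refused whole. A call with a gripper value outside its range is refused whole. The fingers move at their own pace and stop on an object; the grip force is fixed at half the most. Time passes only in rows, so rows that repeat a pose let the fingers close. It gives the time, the measured TCP pose, the force, the opening and the grip force at its end, in the units of the state.
- get_obs(): the state, without advancing time (a new reading comes with each control period).
- read_camera(name): name is "scene" or "top" or "wrist"; returns a dict with "color" (384x512x3 uint8, blue, green, red), "fx", "fy", "cx", "cy" (pixels), "origin" and "attitude" of the camera in the world. Camera axes: x right, y down, z forward; pixel columns grow to the right and rows downward; lengths in m; the calibration is good to about 2 mm. The wrist camera is an equidistant fisheye: a pixel r from the principal point sees the ray r / f radians off the axis. A picture is of the moment at which its call begins. There is no depth.
- finish_job(): hands the job in; it is judged then, once.
The state is a dict: "time": time; "qpos": joint angles; "qvel": joint speeds; "joint_torque": joint torques, N m; "eef_pos": TCP position; "eef_rot": TCP orientation; "contact_force": force on the tool from outside, world axes, zero at the start; "torque": the same for the moment, N m; "width": finger opening in m; "gripper_force": force on a finger pad.
Only numpy, scipy, OpenCV 4.12 (cv2) and the standard library are available. Lean on these libraries where they do the work, as an engineer would, in place of code of your own. Each camera call takes 0.05 s, during which the arm holds its last target. There are 200 camera calls.

### The job

Put the three screwdrivers back into the red tray of the tool case: each goes into the cutout of its own length (the short blue one, the middle red one, the long yellow one), handle in the wide pocket, pressed down past the spring catches until it lies fully home on the pocket floor, then let go. Leave the two chisels and the tape measure where they lie.

Things in the scene. Friction and masses are not known exactly. Their poses are not given: they have to be found in the camera images.
- driver_stubby: screwdriver, 155 mm long, 0.09 kg: blue fluted handle 28 mm thick, round steel blade 6 mm. Origin: mid-length, on the underside as it lies; +y runs from blade to handle butt, z up. Handle y -20 to +78 mm, axis at z 13 mm; its full-thickness middle, near the centre of mass, at y +33 mm: grasp there, across x (over the finger trough when home).
- driver_red: screwdriver, 205 mm long, 0.09 kg: red fluted handle 28 mm thick, round steel blade 6 mm. Origin: mid-length, on the underside as it lies; +y runs from blade to handle butt, z up. Handle y 6 to +102 mm, axis at z 13 mm; its full-thickness middle, near the centre of mass, at y +58 mm: grasp there, across x (over the finger trough when home).
- driver_amber: screwdriver, 235 mm long, 0.09 kg: yellow fluted handle 28 mm thick, round steel blade 6 mm. Origin: mid-length, on the underside as it lies; +y runs from blade to handle butt, z up. Handle y 20 to +118 mm, axis at z 13 mm; its full-thickness middle, near the centre of mass, at y +73.5 mm: grasp there, across x (over the finger trough when home).
- insert_short: black insert with the shortest green-lined cutout (y -44 to +125 mm), fixed in the red tray; 60 (x) x 262 (y) x 30 mm. Origin: centre of underside, 2 mm above bench. Home place of the blue driver's origin: x 0, y +40.5, z +6 mm, +y along +y, 7 mm play along y. Pocket for the handle: y +13 to +125, 32 mm wide (41 at the mouth), floor z 6; blade groove beyond: 15 mm wide.
- insert_mid: black insert with the middle green-lined cutout (y -94 to +125 mm), fixed in the red tray; 60 (x) x 262 (y) x 30 mm. Origin: centre of underside, 2 mm above bench. Home place of the red driver's origin: x 0, y +15.5, z +6 mm, +y along +y, 7 mm play along y. In all three, a finger trough, y +54 to +92, floor z 2 mm, crosses inserts and tray walls. Ignore wood shavings.
- insert_long: black insert with the longest green-lined cutout (y -124 to +125 mm), fixed in the red tray; 60 (x) x 262 (y) x 30 mm. Origin: centre of underside, 2 mm above bench. Home place of the yellow driver's origin: x 0, y 0, z +6 mm, +y along +y, 7 mm play along y. In all three, 4 sprung catches hold a laid-in handle about 8 mm too high; about 15 N straight down over the trough snaps it home.
- chisel_red: a wood chisel, NOT a screwdriver, red handle and flat narrow blade, lying beside a screwdriver, 250 mm long, 25 mm thick; origin midway along its length on the underside, +y towards the handle's butt. Must stay where it lies.
- chisel_yellow: a wood chisel, NOT a screwdriver, yellow handle and flat 32 mm wide blade, lying at the far right, 250 mm long, 25 mm thick; origin midway along its length on the underside, +y towards the handle's butt. Must stay where it lies.
- tape_measure: a yellow pocket tape measure, 75 x 101 x 37 mm, origin at the centre of its underside, at the front left. Must stay.
There are look-alikes about, which are no part of the job. There is more than one size of the driver_stubby; the one meant has the size given above.

How it is judged:
By the outcome, as a careful person would: the job done as asked, in the order asked, and still so for the second after the job is handed in, with the robot touching nothing.
It also fails if it takes over 80 s, if anything falls off the work surface, if the arm or the gripper's body presses on something with over 40 N, if the wrist force passes 120 N, or if a joint passes its speed limit or range.

## Working session

There is one attempt and no reset: what is moved stays moved. The work goes in short steps, Python scripts to look and compute and a tool call to move; the robot and the scene stay as the last step left them, time stands still between calls to the robot, and variables do not carry over. Pictures are saved under pics/ and viewed, at most 14 in all, crops included, and the job is handed in when it is done.

Besides the shell and the picture viewer there is one more tool, called after ">>>" by a JSON object that holds its "op" and its "data". play_rows: Moves the arm, as the interface text tells. Its arguments: {"type":"object","properties":{"steps":{"type":"array"}},"required":["steps"]}

```bash
ls; mkdir -p pics; python3 - <<'E'
from station import *
import cv2,pickle
o=get_obs();print(o)
d={}
for n in("scene","top"):
    c=read_camera(n);d[n]=c;cv2.imwrite(f"pics/{n}0.png",c["color"]);print(n,{k:v for k,v in c.items() if k!="color"})
pickle.dump(d,open("c0.pkl","wb"))
E
```

```text
pics
{'time': 0.0, 'qpos': array([ 1.33108768,  0.32182125, -0.07008336,  1.45168317,  0.0225952 ,
        1.3707477 , -0.05691813]), 'qvel': array([ 8.59152087e-04,  3.00206514e-04, -3.85752475e-04, -1.17116329e-03,
       -7.83539663e-05, -2.45664942e-04,  9.85801180e-04]), 'joint_torque': array([ 2.23574972e-07, -4.93583572e+01, -3.82291954e-01, -3.14329398e+01,
        1.30089931e-02,  1.14285477e-02,  4.26080931e-05]), 'eef_pos': array([ 0.16303241, -0.62868055,  0.23022049]), 'eef_rot': array([-9.21798731e-04,  9.91957357e-01,  1.26569052e-01, -1.63952816e-04]), 'contact_force': array([-0.39659028,  0.65042471,  0.65256761]), 'torque': array([0.0093283 , 0.00659313, 0.04396854]), 'gripper_force': 0.0, 'width': 0.08543911207655744}
scene {'fx': 454.88503838052657, 'fy': 454.88503838052657, 'cx': 253.58847086355024, 'cy': 200.4959756001845, 'origin': array([0.60573845, 0.67184344, 1.2339005 ]), 'attitude': array([-0.03168923,  0.08192822,  0.94921339, -0.30212167])}
top {'fx': 395.4160574457184, 'fy': 395.4160574457184, 'cx': 255.91279772246628, 'cy': 192.10942029753258, 'origin': array([ 0.26987207, -0.16125345,  1.13050553]), 'attitude': array([ 0.06655317, -0.70369603,  0.70456031, -0.06306617])}
```

View pics/top0.png

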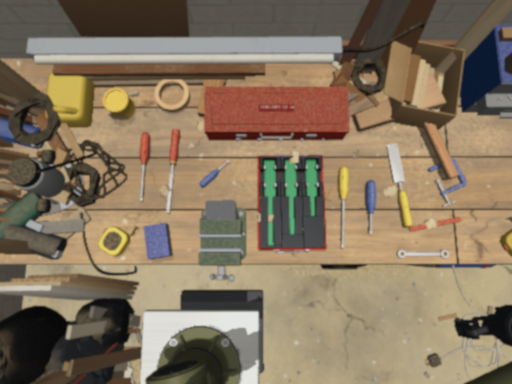

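View pics/scene0.png

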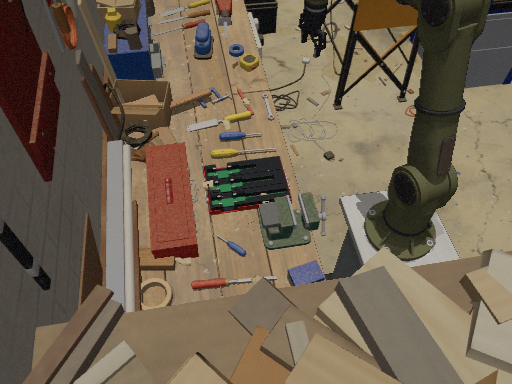

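The top view has world +x up and +y left.
- **Red:** handles at (145,148) and (174,150). The left one spans about 68 px (~205 mm) with a round blade, so it is the driver. The other is about 82 px, so it is the chisel.
- **Blue:** (371,207) spans about 54 px (155 mm) and fits. (215,173) is too short.
- **Yellow:** (343,205) is the driver. (400,190) is the chisel.
- **Tray:** (291,202).

I'll measure these and confirm in one crop.

```bash
cat > h.py <<'E'
import cv2,numpy as np
from scipy.spatial.transform import Rotation as R
def rot(q): return R.from_quat([q[1],q[2],q[3],q[0]]).as_matrix()
def cast(c,uv,z,fish=False):
    uv=np.atleast_2d(uv).astype(float)
    d=np.c_[(uv[:,0]-c["cx"])/c["fx"],(uv[:,1]-c["cy"])/c["fy"]]
    if fish:
        r=np.linalg.norm(d,axis=1)+1e-9; d=np.c_[d*(np.sin(r)/r)[:,None],np.cos(r)]
    else: d=np.c_[d,np.ones(len(d))]
    w=d@rot(c["attitude"]).T; o=np.array(c["origin"])
    return o+w*((z-o[2])/w[:,2])[:,None]
def proj(c,P,fish=False):
    p=(np.atleast_2d(P)-c["origin"])@rot(c["attitude"])
    if fish:
        r=np.hypot(p[:,0],p[:,1])+1e-9; t=np.arctan2(r,p[:,2]); d=p[:,:2]/r[:,None]*t[:,None]
    else: d=p[:,:2]/p[:,2:]
    return d*[c["fx"],c["fy"]]+[c["cx"],c["cy"]]
def mask(img,col):
    h,s,v=cv2.split(cv2.cvtColor(cv2.GaussianBlur(img,(3,3),0),cv2.COLOR_BGR2HSV)); h=h.astype(int)
    m={"red":((h<7)|(h>172))&(s>140)&(v>60),"yel":(abs(h-26)<6)&(s>150)&(v>110),"blu":(abs(h-112)<12)&(s>100)&(v>50),"grn":(abs(h-70)<18)&(s>120)&(v>50)}[col]
    return m.astype(np.uint8)*255
def blobs(m,amin):
    n,l,st,ce=cv2.connectedComponentsWithStats(m)
    return [np.argwhere(l==i)[:,::-1] for i in range(1,n) if st[i,4]>=amin]
def axis(P):
    P=P[:,:2]; c=P.mean(0); u=np.linalg.svd(P-c,full_matrices=False)[2][0]
    t=(P-c)@u; return c,u,t.min(),t.max()
E
python3 - <<'E'
import pickle
from h import *
c=pickle.load(open("c0.pkl","rb"))["top"]; im=c["color"]
for col in("red","yel","blu","grn"):
    for b in blobs(mask(im,col),40):
        if 120<b[:,0].mean()<440 and 110<b[:,1].mean()<250:
            P=cast(c,b,.013 if col!="grn" else .02); ce,u,a,e=axis(P)
            print(col,b.mean(0).round(),len(b),"ctr",ce.round(3),"dir",u.round(3),"len",round(e-a,3),"ends",(ce+a*u).round(3),(ce+e*u).round(3))
a=cv2.resize(im[120:260,120:430],None,fx=2.58,fy=2.58,interpolation=cv2.INTER_CUBIC); cv2.imwrite("pics/crop.png",a)
E
```

```text
red [277. 113.] 6019 ctr [ 0.718 -0.218] dir [-0.003  1.   ] len 0.425 ends [ 0.719 -0.429] [ 0.717 -0.004]
red [174. 145.] 162 ctr [0.619 0.084] dir [-0.998  0.07 ] len 0.089 ends [0.665 0.081] [0.576 0.087]
red [145. 148.] 190 ctr [0.61  0.171] dir [-1.     0.001] len 0.089 ends [0.656 0.171] [0.567 0.171]
red [259. 183.] 111 ctr [ 0.503 -0.163] dir [-1.     0.004] len 0.159 ends [ 0.582 -0.164] [ 0.423 -0.163]
red [260. 238.] 62 ctr [ 0.346 -0.167] dir [-0.976 -0.218] len 0.079 ends [ 0.387 -0.158] [ 0.31  -0.175]
yel [341. 184.] 98 ctr [ 0.501 -0.402] dir [-1.    -0.024] len 0.082 ends [ 0.548 -0.401] [ 0.466 -0.403]
yel [403. 209.] 117 ctr [ 0.427 -0.574] dir [-0.993 -0.119] len 0.093 ends [ 0.474 -0.568] [ 0.382 -0.579]
yel [123. 243.] 81 ctr [0.332 0.217] dir [-0.957  0.292] len 0.064 ends [0.361 0.209] [0.3   0.227]
blu [368. 199.] 77 ctr [ 0.458 -0.478] dir [-1.    -0.026] len 0.073 ends [ 0.498 -0.477] [ 0.425 -0.479]
grn [270. 178.] 263 ctr [ 0.518 -0.196] dir [-1.    -0.021] len 0.118 ends [ 0.571 -0.195] [ 0.453 -0.197]
grn [290. 180.] 223 ctr [ 0.512 -0.255] dir [-0.999 -0.042] len 0.104 ends [ 0.571 -0.252] [ 0.467 -0.257]
grn [311. 179.] 280 ctr [ 0.514 -0.315] dir [-1.    -0.015] len 0.126 ends [ 0.571 -0.314] [ 0.444 -0.316]
```

View pics/crop.png

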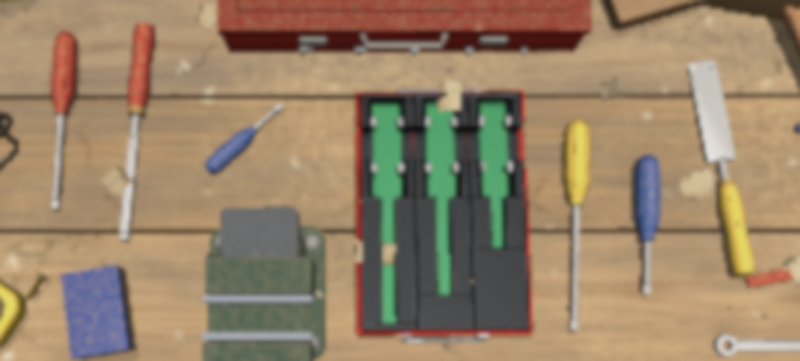

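The crop confirms it: red driver at (64,115) with a round blade, red chisel at (138,130), blue driver at (648,195), the smaller blue look-alike at (235,145), and yellow driver at (577,160). The cutouts run long, mid, short from left to right, with handles towards +x. I'll start with blue.

>>> {"op": "play_rows", "data": {"steps": [{"dp": [0.45, 0, 0], "roll": 0.23, "jaw": -1}, {"dp": [0.9, 0, 0], "roll": 0.46, "jaw": -1}, {"dp": [0.9, 0, 0], "roll": 0.46, "jaw": -1}, {"dp": [0.9, 0, 0], "roll": 0.46, "jaw": -1}]}}

```text
time: 0.6
eef_pos: [0.2673, -0.602, 0.2308]
eef_rot: [-0.0, 1.0, 0.012, -0.001]
contact_force: [-0.6, -0.5, 1.1]
width: 0.0854
gripper_force: 0.0
```

>>> {"op": "play_rows", "data": {"steps": [{"dp": [0.4, -0.25, 0], "roll": 0, "jaw": -1}, {"dp": [0.8, -0.5, 0], "roll": 0, "jaw": -1}, {"dp": [0.8, -0.5, 0], "roll": 0, "jaw": -1}]}}

```text
time: 0.98
eef_pos: [0.3667, -0.5363, 0.2313]
eef_rot: [-0.001, 1.0, 0.016, 0.001]
contact_force: [0.1, 0.4, 0.3]
width: 0.0851
gripper_force: 0.0
```

>>> {"op": "play_rows", "data": {"steps": [{"dp": [0.4, -0.25, 0], "roll": 0, "jaw": -1}, {"dp": [0.8, -0.5, 0], "roll": 0, "jaw": -1}, {"dp": [0.8, -0.5, 0], "roll": 0, "jaw": -1}, {"dp": [0.8, -0.5, 0], "roll": 0, "jaw": -1}]}}

```text
time: 1.48
eef_pos: [0.4546, -0.4795, 0.2311]
eef_rot: [0.001, 1.0, 0.011, -0.001]
contact_force: [-1.1, 0.4, -0.1]
width: 0.0855
gripper_force: 0.0
```

```bash
python3 - <<'E'
import station
from station import *
import pickle
from h import *
print([n for n in dir(station) if n[0]!="_"], getattr(station,"pinch_z",None))
o=get_obs();print(o["eef_pos"],o["eef_rot"])
c=read_camera("wrist");pickle.dump(c,open("w1.pkl","wb"));print({k:v for k,v in c.items() if k!="color"})
cv2.imwrite("pics/w1.png",c["color"])
E
```

```text
['MotionError', 'finish_job', 'get_obs', 'pinch_z', 'read_camera'] -0.0187
[ 0.45463542 -0.47947325  0.23108383] [ 5.65426376e-04  9.99942522e-01  1.06689629e-02 -8.98396854e-04]
{'fx': 297.3186396354542, 'fy': 297.3186396354542, 'cx': 260.3176770011286, 'cy': 190.1832533822995, 'origin': array([ 0.53074806, -0.47770437,  0.37325022]), 'attitude': array([ 0.10941657,  0.70598722, -0.69160307, -0.1062791 ])}
```

View pics/w1.png

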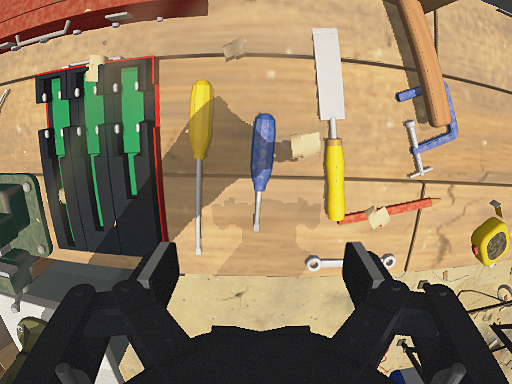

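The wrist view shows the blue driver at (262,170), yellow at (199,165), the chisel at (333,175), and the tray at (100,150). Measuring next.

```bash
cat >> h.py <<'E'
def handle(c,col,near,z=.013,fish=True,amin=150):
    """handle mask blob nearest pixel -> centre, yaw, butt, front"""
    m=cv2.morphologyEx(mask(c["color"],col),cv2.MORPH_CLOSE,np.ones((7,7)))
    b=min(blobs(m,amin),key=lambda b:np.linalg.norm(b.mean(0)-near))
    ce,u,a,e=axis(cast(c,b,z,fish)); u=u if u[0]>0 else -u
    if True:
        t=(cast(c,b,z,fish)[:,:2]-ce)@u; s=(cast(c,b,z,fish)[:,:2]-ce)@[-u[1],u[0]]
    return dict(px=b.mean(0).round(),n=len(b),mid=(ce+u*(t.min()+t.max())/2).round(4),yaw=round(float(np.arctan2(u[1],u[0])),3),L=round(np.ptp(t),3),W=round(np.ptp(s),3),butt=(ce+u*t.max()).round(4),front=(ce+u*t.min()).round(4))
E
python3 - <<'E'
import pickle
from h import *
w=pickle.load(open("w1.pkl","rb"));t=pickle.load(open("c0.pkl","rb"))["top"]
print(handle(w,"blu",(262,150)));print(handle(w,"yel",(201,120)))
print(handle(t,"blu",(368,199),fish=False,amin=40));print(handle(t,"yel",(341,184),fish=False,amin=40))
print("tips blue,yel",cast(w,[(256,229),(199,253)],.013,True).round(3))
E
```

```text
{'px': array([262., 151.]), 'n': 1154, 'mid': array([ 0.4651, -0.4814]), 'yaw': -0.063, 'L': np.float64(0.096), 'W': np.float64(0.026), 'butt': array([ 0.5129, -0.4844]), 'front': array([ 0.4173, -0.4784])}
{'px': array([200., 118.]), 'n': 1529, 'mid': array([ 0.5057, -0.4051]), 'yaw': -0.057, 'L': np.float64(0.097), 'W': np.float64(0.027), 'butt': array([ 0.5543, -0.4079]), 'front': array([ 0.4571, -0.4024])}
{'px': array([368., 198.]), 'n': 83, 'mid': array([ 0.4613, -0.4778]), 'yaw': 0.016, 'L': np.float64(0.073), 'W': np.float64(0.014), 'butt': array([ 0.4976, -0.4772]), 'front': array([ 0.425 , -0.4783])}
{'px': array([342., 184.]), 'n': 114, 'mid': array([ 0.5068, -0.4024]), 'yaw': 0.038, 'L': np.float64(0.082), 'W': np.float64(0.02), 'butt': array([ 0.5479, -0.4008]), 'front': array([ 0.4656, -0.4039])}
tips blue,yel [[ 0.362 -0.476  0.013]
 [ 0.323 -0.396  0.013]]
```

>>> {"op": "play_rows", "data": {"steps": [{"dp": [0.12, 0.02, 0.4], "roll": 0.16, "jaw": -1}, {"dp": [0.12, 0.02, 0.8], "roll": 0.16, "jaw": -1}, {"dp": [0.12, 0.02, 0.95], "roll": 0.16, "jaw": -1}, {"dp": [0.12, 0.02, 0.95], "roll": 0.16, "jaw": -1}]}}

```text
time: 2.02
eef_pos: [0.4693, -0.4806, 0.1165]
eef_rot: [-0.0, 1.0, -0.029, -0.001]
contact_force: [-0.2, -0.8, 0.0]
width: 0.0853
gripper_force: 0.0
```

>>> {"op": "play_rows", "data": {"steps": [{"dp": [0, 0, 0.4], "roll": 0, "jaw": -0.6}, {"dp": [0, 0, 0.75], "roll": 0, "jaw": -0.4}, {"dp": [0, 0, 0.93], "roll": 0, "jaw": -0.3}, {"dp": [0, 0, 0.95], "roll": 0, "jaw": -0.2}, {"dp": [0, 0, 0.95], "roll": 0, "jaw": -0.2}]}}

```text
time: 2.65
eef_pos: [0.4724, -0.4809, 0.0055]
eef_rot: [0.001, 1.0, -0.028, 0.001]
contact_force: [-0.1, -0.1, 0.7]
width: 0.0515
gripper_force: 0.0
```

```bash
python3 - <<'E'
from station import *
from h import *
o=get_obs();print(o["eef_pos"],o["eef_rot"],o["width"],o["contact_force"])
c=read_camera("wrist");print(handle(c,"blu",(260,200)))
cv2.imwrite("pics/w2.png",c["color"])
E
```

```text
[ 0.47244756 -0.48091503  0.00553475] [ 0.0012281   0.99960158 -0.02817132  0.00124169] 0.05151157615930131 [-0.05099609 -0.10988621  0.72585282]
{'px': array([262., 246.]), 'n': 4772, 'mid': array([ 0.4653, -0.4814]), 'yaw': -0.073, 'L': np.float64(0.098), 'W': np.float64(0.028), 'butt': array([ 0.5142, -0.4849]), 'front': array([ 0.4165, -0.4778])}
```

View pics/w2.png

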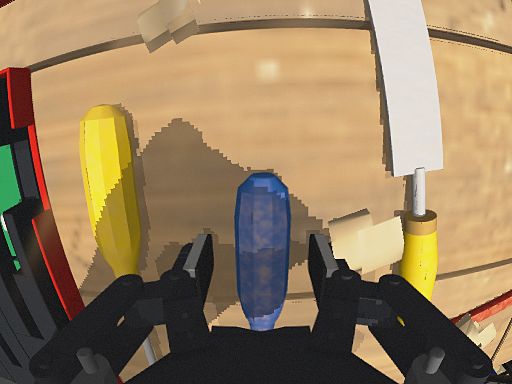

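The blue handle at (262,246) sits between the pads, so I'll close and lift.

>>> {"op": "play_rows", "data": {"steps": [{"dp": [-0.02, 0, 0.03], "roll": 0, "jaw": 0.0}, {"dp": [-0.02, 0, 0.03], "roll": 0, "jaw": 1}, {"dp": [-0.02, 0, 0.03], "roll": 0, "jaw": 1}, {"dp": [-0.02, 0, 0.03], "roll": 0, "jaw": 1}, {"dp": [-0.02, 0, 0.03], "roll": 0, "jaw": 1}, {"dp": [-0.02, 0, 0.03], "roll": 0, "jaw": 1}]}}

```text
time: 3.45
eef_pos: [0.4688, -0.4799, 0.0005]
eef_rot: [0.0, 1.0, -0.028, 0.0]
contact_force: [-2.2, 0.7, 5.1]
width: 0.0258
gripper_force: 59.1
```

>>> {"op": "play_rows", "data": {"steps": [{"dp": [0, 0, -0.15], "roll": 0, "jaw": 1}, {"dp": [0, 0, -0.5], "roll": 0, "jaw": 1}, {"dp": [0, 0, -0.9], "roll": 0, "jaw": 1}, {"dp": [0, 0, -0.9], "roll": 0, "jaw": 1}]}}

```text
time: 3.95
eef_pos: [0.4718, -0.4816, 0.1139]
eef_rot: [0.003, 1.0, -0.028, 0.004]
contact_force: [0.6, -0.1, -0.6]
width: 0.0256
gripper_force: 59.3
```

>>> {"op": "play_rows", "data": {"steps": [{"dp": [0.1, -0.4, 0], "roll": -0.11, "jaw": 1}, {"dp": [0.2, -0.85, 0], "roll": -0.11, "jaw": 1}, {"dp": [0.2, -0.85, 0], "roll": -0.11, "jaw": 1}, {"dp": [0.2, -0.85, 0], "roll": -0.11, "jaw": 1}]}}

```text
time: 4.45
eef_pos: [0.4982, -0.379, 0.1074]
eef_rot: [0.0, 1.0, -0.0, -0.0]
contact_force: [0.1, -0.7, -0.6]
width: 0.0253
gripper_force: 59.4
```

```bash
python3 - <<'E'
from station import *
from h import *
import pickle
o=get_obs();print(o["eef_pos"],o["eef_rot"],o["width"],o["contact_force"])
c=read_camera("wrist");pickle.dump(c,open("w3.pkl","wb"));t=read_camera("top");pickle.dump(t,open("t3.pkl","wb"))
cv2.imwrite("pics/w3.png",c["color"])
E
```

```text
[ 0.49822624 -0.37899603  0.10740157] [ 1.86248320e-04  9.99999865e-01 -2.49818600e-04 -4.15291557e-04] 0.02526122294608171 [ 0.10399066 -0.70781597 -0.55238564]
```

View pics/w3.png

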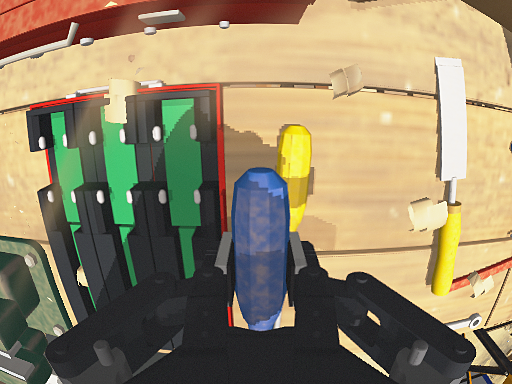

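The wrist view shows the tray at (140,200). The short pocket is at (182,150), with its white catches near (157,132), (206,132), (163,197) and (205,197). I'll locate the catches in two views.

```bash
python3 - <<'E'
from h import *
import pickle
w=pickle.load(open("w3.pkl","rb"));t=pickle.load(open("c0.pkl","rb"))["top"];w1=pickle.load(open("w1.pkl","rb"))
def wh(c,box,f,lo,hi,thr):
    x0,y0,x1,y1=box; im=c["color"].astype(int); m=((im.min(2)>thr)&(np.ptp(im,axis=2)<40)).astype(np.uint8)
    m2=np.zeros_like(m);m2[y0:y1,x0:x1]=m[y0:y1,x0:x1]
    for b in sorted(blobs(m2,lo),key=lambda b:b[:,0].mean()):
        if len(b)<hi: print(b.mean(0).round(1),len(b),[tuple(cast(c,b.mean(0),z,f)[0,:2].round(4)) for z in(.022,.032)])
print("w3");wh(w,(30,105,222,215),True,25,200,150)
print("w1");wh(w1,(35,75,160,150),True,6,60,150)
print("top");wh(t,(258,155,328,200),False,2,30,140)
# red right edge & far edge rays
for c,f,n,am in((w,True,"w3",200),(w1,True,"w1",100),(t,False,"top",40)):
    m=mask(c["color"],"grn")
    for b in blobs(m,am):
        P=cast(c,b,.008,f); 
        if .3<P[:,0].mean()<.62 and -.36<P[:,1].mean()<-.15:
            hp=P[P[:,0]>.48]; print(n,b.mean(0).round(),"y",hp[:,1].min().round(4),hp[:,1].max().round(4),"x",P[:,0].min().round(4),P[:,0].max().round(4),axis(P)[:2])
E
```

```text
w3
[ 41.1 142.4] 55 [(np.float64(0.5499), np.float64(-0.1729)), (np.float64(0.5509), np.float64(-0.1819))]
[ 49.8 196.1] 48 [(np.float64(0.4967), np.float64(-0.1731)), (np.float64(0.5001), np.float64(-0.1822))]
[ 64.5 140.2] 44 [(np.float64(0.5498), np.float64(-0.2033)), (np.float64(0.5509), np.float64(-0.211))]
[ 72.8 196.4] 41 [(np.float64(0.4966), np.float64(-0.2035)), (np.float64(0.5), np.float64(-0.2112))]
[ 91.7 137.6] 69 [(np.float64(0.55), np.float64(-0.2344)), (np.float64(0.5511), np.float64(-0.2407))]
[ 99.6 196.5] 64 [(np.float64(0.4967), np.float64(-0.2348)), (np.float64(0.5001), np.float64(-0.2411))]
[121.9 135.4] 63 [(np.float64(0.55), np.float64(-0.265)), (np.float64(0.5511), np.float64(-0.27))]
[128.7 196.5] 58 [(np.float64(0.4969), np.float64(-0.2651)), (np.float64(0.5003), np.float64(-0.2701))]
[156.1 133.1] 89 [(np.float64(0.5504), np.float64(-0.296)), (np.float64(0.5514), np.float64(-0.2996))]
[160.8 196.5] 40 [(np.float64(0.497), np.float64(-0.2954)), (np.float64(0.5004), np.float64(-0.2991))]
[192.7 130.7] 29 [(np.float64(0.5511), np.float64(-0.3265)), (np.float
[... 2904 characters left out ...]
2682 -0.2362 x 0.3542 0.5758 (array([ 0.49320204, -0.24814436]), array([-0.99954452,  0.03017858]))
w1 [131. 129.] y -0.3284 -0.2972 x 0.4048 0.5633 (array([ 0.49549903, -0.31018346]), array([-0.99815063,  0.06078908]))
w1 [ 59. 116.] y -0.2098 -0.1761 x 0.456 0.5771 (array([ 0.52058244, -0.18917835]), array([-0.9998932 ,  0.01461437]))
top [270. 178.] y -0.2109 -0.1823 x 0.4551 0.574 (array([ 0.52081188, -0.19606215]), array([-0.99977854, -0.02104437]))
top [290. 180.] y -0.2687 -0.2431 x 0.4696 0.5738 (array([ 0.51415862, -0.2558221 ]), array([-0.9991326 , -0.04164198]))
top [311. 179.] y -0.3294 -0.3017 x 0.4462 0.5737 (array([ 0.51706542, -0.31697743]), array([-0.99988108, -0.01542173]))
```

```bash
python3 - <<'E'
from h import *
import pickle
w=pickle.load(open("w3.pkl","rb"))
print(handle(w,"blu",(262,246),z=.120))
E
```

```text
{'px': array([261., 241.]), 'n': 4949, 'mid': array([ 0.4959, -0.3794]), 'yaw': -0.003, 'L': np.float64(0.096), 'W': np.float64(0.028), 'butt': array([ 0.5438, -0.3795]), 'front': array([ 0.4479, -0.3793])}
```

>>> {"op": "play_rows", "data": {"steps": [{"dp": [0.1, -0.4, 0], "roll": 0, "jaw": 1}, {"dp": [0.21, -0.54, 0], "roll": 0, "jaw": 1}, {"dp": [0.21, -0.54, 0.3], "roll": 0, "jaw": 1}, {"dp": [0.21, -0.54, 0.45], "roll": 0, "jaw": 1}, {"dp": [0.21, -0.54, 0.45], "roll": 0, "jaw": 1}, {"dp": [0.21, -0.54, 0.45], "roll": 0, "jaw": 1}]}}

```text
time: 5.3
eef_pos: [0.5241, -0.3153, 0.0545]
eef_rot: [0.0, 1.0, -0.001, 0.0]
contact_force: [0.8, -0.3, -0.3]
width: 0.0257
gripper_force: 59.4
```

```bash
python3 - <<'E'
from station import *
from h import *
o=get_obs();print(o["eef_pos"],o["eef_rot"])
c=read_camera("wrist")
print(handle(c,"blu",(262,246),z=o["eef_pos"][2]+.0125))
cv2.imwrite("pics/w4.png",c["color"])
E
```

```text
[ 0.52408079 -0.31533927  0.05449275] [ 4.02647163e-04  9.99999013e-01 -1.26148125e-03  4.69625390e-04]
{'px': array([261., 241.]), 'n': 5071, 'mid': array([ 0.5217, -0.3159]), 'yaw': -0.008, 'L': np.float64(0.096), 'W': np.float64(0.028), 'butt': array([ 0.5696, -0.3162]), 'front': array([ 0.4737, -0.3155])}
```

View pics/w4.png

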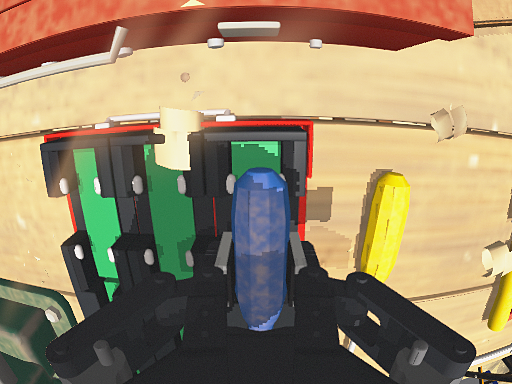

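The driver is lined up over the short pocket, so I'll lower it and press.

>>> {"op": "play_rows", "data": {"steps": [{"dp": [0, 0, 0.15], "roll": 0, "jaw": 1}, {"dp": [0, 0, 0.25], "roll": 0, "jaw": 1}, {"dp": [0, 0, 0.3], "roll": 0, "jaw": 1}, {"dp": [0, 0, 0.3], "roll": 0, "jaw": 1}]}}

```text
time: 5.85
eef_pos: [0.5237, -0.313, 0.0168]
eef_rot: [-0.001, 1.0, -0.0, -0.001]
contact_force: [0.3, 2.0, -1.9]
width: 0.0258
gripper_force: 59.3
```

>>> {"op": "play_rows", "data": {"steps": [{"dp": [0, 0, 0.04], "roll": 0, "jaw": 1}, {"dp": [0, 0, 0.07], "roll": 0, "jaw": 1}, {"dp": [0, 0, 0.09], "roll": 0, "jaw": 1}, {"dp": [0, 0, 0.1], "roll": 0, "jaw": 1}, {"dp": [0, 0, 0.1], "roll": 0, "jaw": 1}]}}

```text
time: 6.48
eef_pos: [0.524, -0.3135, 0.0083]
eef_rot: [-0.0, 1.0, -0.0, -0.0]
contact_force: [-7.2, 7.7, 19.8]
width: 0.0255
gripper_force: 61.4
```

>>> {"op": "play_rows", "data": {"steps": [{"dp": [0, 0, 0.015], "roll": 0, "jaw": 1}, {"dp": [0, 0, 0.03], "roll": 0, "jaw": 1}, {"dp": [0, 0, 0.03], "roll": 0, "jaw": 1}]}}

```text
time: 6.85
eef_pos: [0.5241, -0.3135, 0.0082]
eef_rot: [-0.0, 1.0, -0.001, -0.001]
contact_force: [-14.1, 12.2, 39.0]
width: 0.0252
gripper_force: 63.4
```

>>> {"op": "play_rows", "data": {"steps": [{"dp": [0, 0, -0.05], "roll": 0, "jaw": 1}, {"dp": [0, 0, -0.05], "roll": 0, "jaw": 0}, {"dp": [0, 0, -0.05], "roll": 0, "jaw": 0}, {"dp": [0, 0, -0.05], "roll": 0, "jaw": 0}, {"dp": [0, 0, -0.05], "roll": 0, "jaw": 0}]}}

```text
time: 7.48
eef_pos: [0.5237, -0.3146, 0.0079]
eef_rot: [0.0, 1.0, -0.001, -0.0]
contact_force: [0.6, -0.1, 0.5]
width: 0.0427
gripper_force: 0.0
```

>>> {"op": "play_rows", "data": {"steps": [{"dp": [0, 0, -0.2], "roll": 0, "jaw": 0}, {"dp": [0, 0, -0.5], "roll": 0, "jaw": 0}, {"dp": [0, 0, -0.95], "roll": 0, "jaw": -0.3}, {"dp": [0, 0, -0.95], "roll": 0, "jaw": -0.3}]}}

```text
time: 7.98
eef_pos: [0.5271, -0.316, 0.1274]
eef_rot: [0.003, 1.0, -0.001, 0.004]
contact_force: [-0.2, -0.1, -0.1]
width: 0.0555
gripper_force: 0.0
```

```bash
python3 - <<'E'
from station import *
from h import *
o=get_obs();print(o["eef_pos"],o["eef_rot"])
c=read_camera("wrist");t=read_camera("top")
for z in(.021,.029): print(handle(c,"blu",(262,200),z=z))
a=cv2.resize(t["color"][150:255,250:330],None,fx=4,fy=4,interpolation=cv2.INTER_CUBIC)
b=cv2.resize(c["color"],None,fx=.9,fy=.9)
cv2.imwrite("pics/w5.png",cv2.hconcat([a[:345],b[:345]]))
E
```

```text
[ 0.5270608  -0.31601232  0.12744115] [ 2.68091740e-03  9.99987444e-01 -6.53582403e-04  4.18288405e-03]
{'px': array([256., 194.]), 'n': 1981, 'mid': array([ 0.5189, -0.3126]), 'yaw': -0.003, 'L': np.float64(0.099), 'W': np.float64(0.027), 'butt': array([ 0.5682, -0.3128]), 'front': array([ 0.4696, -0.3125])}
{'px': array([256., 194.]), 'n': 1981, 'mid': array([ 0.5216, -0.3127]), 'yaw': -0.003, 'L': np.float64(0.095), 'W': np.float64(0.026), 'butt': array([ 0.5692, -0.3129]), 'front': array([ 0.4739, -0.3126])}
```

View pics/w5.png

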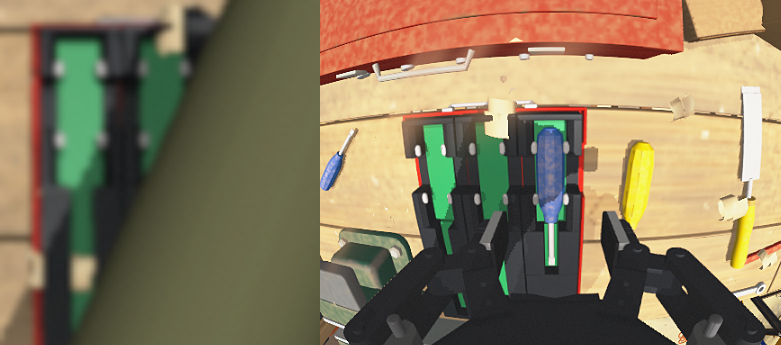

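Blue lies home: handle at (549,172) in the wrist panel, down past the catches. Now over to the red driver.

>>> {"op": "play_rows", "data": {"steps": [{"dp": [0, -0.2, -0.45], "roll": 0, "jaw": -0.6}, {"dp": [0, -0.6, -0.85], "roll": 0, "jaw": -1}, {"dp": [0, -0.95, -0.85], "roll": 0, "jaw": -1}]}}

```text
time: 8.45
eef_pos: [0.5252, -0.1997, 0.2263]
eef_rot: [0.001, 1.0, -0.001, 0.002]
contact_force: [0.3, 0.3, 0.1]
width: 0.0854
gripper_force: 0.0
```

>>> {"op": "play_rows", "data": {"steps": [{"dp": [0, -0.5, 0], "roll": 0, "jaw": -1}, {"dp": [0, -1, 0], "roll": 0, "jaw": -1}]}}

```text
time: 8.7
eef_pos: [0.5231, -0.0786, 0.2224]
eef_rot: [-0.0, 1.0, -0.001, -0.001]
contact_force: [1.3, 1.7, 0.1]
width: 0.0854
gripper_force: 0.0
```

>>> {"op": "play_rows", "data": {"steps": [{"dp": [0, -0.5, 0], "roll": 0, "jaw": -1}, {"dp": [0, -1, 0], "roll": 0, "jaw": -1}]}}

```text
time: 8.95
eef_pos: [0.5232, 0.0413, 0.2224]
eef_rot: [0.0, 1.0, -0.001, -0.001]
contact_force: [0.5, 0.2, -1.0]
width: 0.0854
gripper_force: 0.0
```

>>> {"op": "play_rows", "data": {"steps": [{"dp": [0.2, -0.5, 0], "roll": 0, "jaw": -1}, {"dp": [0.4, -1, 0], "roll": 0, "jaw": -1}, {"dp": [0.4, -1, 0], "roll": 0, "jaw": -1}, {"dp": [0.4, -1, 0], "roll": 0, "jaw": -1}]}}

```text
time: 9.45
eef_pos: [0.5716, 0.1594, 0.2222]
eef_rot: [0.0, 1.0, -0.0, -0.002]
contact_force: [0.1, 0.1, -0.2]
width: 0.0849
gripper_force: 0.0
```

```bash
python3 - <<'E'
from station import *
from h import *
o=get_obs();print(o["eef_pos"],o["eef_rot"])
c=read_camera("wrist");
p=proj(c,[[.61,.171,.013]],True)[0];print(p,handle(c,"red",p))
cv2.imwrite("pics/w6.png",c["color"])
E
```

```text
[0.57163978 0.15943342 0.22216493] [ 4.07081949e-04  9.99998511e-01 -1.26872314e-04 -1.67202272e-03]
[250.30075445 130.78635184] {'px': array([248., 135.]), 'n': 1240, 'mid': array([0.6108, 0.1734]), 'yaw': -0.087, 'L': np.float64(0.095), 'W': np.float64(0.028), 'butt': array([0.6583, 0.1693]), 'front': array([0.5633, 0.1776])}
```

View pics/w6.png

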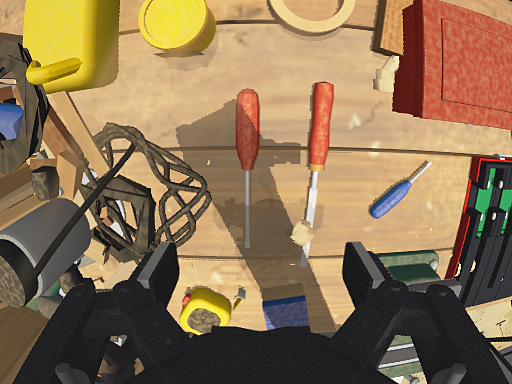

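The red driver's handle is at (248,135) and its round blade tip at (248,247). The chisel at (320,125) is clear of it. I'll descend with the jaws part closed.

>>> {"op": "play_rows", "data": {"steps": [{"dp": [0.18, -0.06, 0.3], "roll": 0.15, "jaw": -0.4}, {"dp": [0.36, -0.115, 0.6], "roll": 0.15, "jaw": -0.3}, {"dp": [0.36, -0.115, 0.9], "roll": 0.15, "jaw": -0.3}, {"dp": [0.36, -0.115, 0.9], "roll": 0.15, "jaw": -0.3}]}}

```text
time: 10.0
eef_pos: [0.6134, 0.1701, 0.1126]
eef_rot: [0.002, 0.999, -0.039, -0.003]
contact_force: [-0.8, 0.2, 0.5]
width: 0.0555
gripper_force: 0.0
```

>>> {"op": "play_rows", "data": {"steps": [{"dp": [0, 0, 0.2], "roll": 0, "jaw": -0.3}, {"dp": [0, 0, 0.4], "roll": 0, "jaw": -0.3}, {"dp": [0, 0, 0.4], "roll": 0, "jaw": -0.3}, {"dp": [0, 0, 0.4], "roll": 0, "jaw": -0.3}]}}

```text
time: 10.5
eef_pos: [0.6168, 0.1731, 0.0703]
eef_rot: [-0.0, 0.999, -0.039, 0.001]
contact_force: [-0.6, 0.9, 0.8]
width: 0.0559
gripper_force: 0.0
```

```bash
python3 - <<'E'
from station import *
from h import *
o=get_obs();print(o["eef_pos"],o["eef_rot"],o["width"])
c=read_camera("wrist");
p=proj(c,[[.61,.172,.013]],True)[0];print(p,handle(c,"red",p))
E
```

```text
[0.61679928 0.17308985 0.07025965] [-1.28537834e-04  9.99253912e-01 -3.85958589e-02  1.40069972e-03] 0.05586980026983163
[262.45985579 216.5243818 ] {'px': array([257., 208.]), 'n': 3935, 'mid': array([0.6104, 0.1754]), 'yaw': -0.014, 'L': np.float64(0.1), 'W': np.float64(0.028), 'butt': array([0.6603, 0.1747]), 'front': array([0.5606, 0.176 ])}
```

```bash
python3 - <<'E'
from station import *
from h import *
import pickle
t=pickle.load(open("c0.pkl","rb"))["top"]
P=cast(t,[(142.1,199.5),(145.2,132.4)],.013);d=P[1]-P[0];print(P,np.arctan2(d[1],d[0]),np.hypot(*d[:2]))
c=read_camera("wrist")
m=mask(c["color"],"red"); b=min(blobs(cv2.morphologyEx(m,cv2.MORPH_CLOSE,np.ones((7,7))),150),key=lambda b:abs(b.mean(0)-[257,208]).sum())
Q=cast(c,b,.013,True)
for x in np.arange(.565,.66,.01):
    s=Q[abs(Q[:,0]-x)<.002]; print(x.round(3),((s[:,1].min()+s[:,1].max())/2).round(4),np.ptp(s[:,1]).round(4))
cv2.imwrite("pics/w7.png",c["color"])
E
```

```text
[[0.45634055 0.17072077 0.013     ]
 [0.65777309 0.17197036 0.013     ]] 0.0062034621648016965 0.20143641036416138
0.565 0.1763 0.0134
0.575 0.1756 0.0194
0.585 0.1759 0.0244
0.595 0.1756 0.0276
0.605 0.1756 0.0273
0.615 0.1752 0.0277
0.625 0.1751 0.0274
0.635 0.175 0.027
0.645 0.1746 0.0257
0.655 0.1752 0.0227
```

View pics/w7.png

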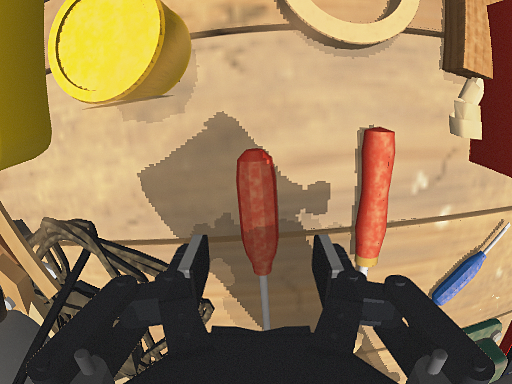

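The handle is at (257,208) and nearly parallel to x (yaw about -0.015). The finger footprints at about (198,205) and (318,205) are clear. I'll correct, descend and grip.

>>> {"op": "play_rows", "data": {"steps": [{"dp": [-0.02, -0.02, 0.2], "roll": -0.12, "jaw": -0.3}, {"dp": [-0.02, -0.02, 0.4], "roll": -0.12, "jaw": -0.3}, {"dp": [-0.02, -0.02, 0.55], "roll": -0.12, "jaw": -0.3}, {"dp": [-0.02, -0.02, 0.57], "roll": -0.12, "jaw": -0.3}, {"dp": [-0.02, -0.02, 0.57], "roll": -0.12, "jaw": 1}, {"dp": [-0.02, -0.02, 0.57], "roll": -0.12, "jaw": 1}, {"dp": [-0.02, -0.02, 0.57], "roll": -0.12, "jaw": 1}, {"dp": [-0.02, -0.02, 0.57], "roll": -0.12, "jaw": 1}, {"dp": [-0.02, -0.02, 0.57], "roll": -0.12, "jaw": 1}]}}

```text
time: 11.72
eef_pos: [0.6144, 0.1764, 0.001]
eef_rot: [-0.0, 1.0, -0.008, 0.001]
contact_force: [-0.1, -0.2, 5.8]
width: 0.0252
gripper_force: 59.3
```

>>> {"op": "play_rows", "data": {"steps": [{"dp": [0, 0, -0.15], "roll": 0, "jaw": 1}, {"dp": [0, 0, -0.5], "roll": 0, "jaw": 1}, {"dp": [0, 0, -1], "roll": 0, "jaw": 1}, {"dp": [0, 0, -1], "roll": 0, "jaw": 1}]}}

```text
time: 12.22
eef_pos: [0.6169, 0.1778, 0.1265]
eef_rot: [-0.001, 1.0, -0.008, 0.005]
contact_force: [0.6, -0.4, -1.6]
width: 0.0259
gripper_force: 59.3
```

>>> {"op": "play_rows", "data": {"steps": [{"dp": [-0.1, 0, -0.5], "roll": -0.03, "jaw": 1}, {"dp": [-0.35, 0.3, -0.8], "roll": -0.03, "jaw": 1}, {"dp": [-0.35, 0.5, -0.8], "roll": -0.03, "jaw": 1}]}}

```text
time: 12.6
eef_pos: [0.5703, 0.1167, 0.2193]
eef_rot: [0.0, 1.0, -0.0, 0.003]
contact_force: [0.8, -0.9, -1.2]
width: 0.0255
gripper_force: 59.3
```

>>> {"op": "play_rows", "data": {"steps": [{"dp": [-0.2, 0.5, 0], "roll": 0, "jaw": 1}, {"dp": [-0.4, 1, 0], "roll": 0, "jaw": 1}]}}

```text
time: 12.85
eef_pos: [0.5226, -0.0006, 0.2153]
eef_rot: [0.0, 1.0, -0.0, -0.0]
contact_force: [0.7, -1.7, -0.1]
width: 0.0254
gripper_force: 59.3
```

>>> {"op": "play_rows", "data": {"steps": [{"dp": [0, 0.5, 0], "roll": 0, "jaw": 1}, {"dp": [0, 1, 0], "roll": 0, "jaw": 1}]}}

```text
time: 13.1
eef_pos: [0.5228, -0.121, 0.2157]
eef_rot: [0.0, 1.0, -0.001, -0.0]
contact_force: [1.2, 0.9, 0.7]
width: 0.0253
gripper_force: 59.3
```

>>> {"op": "play_rows", "data": {"steps": [{"dp": [0, 0.5, 0.1], "roll": 0, "jaw": 1}, {"dp": [0, 1, 0.4], "roll": 0, "jaw": 1}, {"dp": [0, 1, 0.8], "roll": 0, "jaw": 1}, {"dp": [0, 1, 0.8], "roll": 0, "jaw": 1}, {"dp": [0, 1, 0.8], "roll": 0, "jaw": 1}]}}

```text
time: 13.72
eef_pos: [0.5246, -0.2381, 0.1212]
eef_rot: [0.0, 1.0, 0.0, 0.001]
contact_force: [0.2, -0.0, -1.1]
width: 0.0254
gripper_force: 59.3
```

```bash
python3 - <<'E'
from station import *
from h import *
o=get_obs();print(o["eef_pos"],o["eef_rot"],o["width"])
c=read_camera("wrist");
print(handle(c,"red",(261,241),z=o["eef_pos"][2]+.012))
E
```

```text
[ 0.5246487  -0.23809344  0.12124102] [1.08806445e-05 9.99999656e-01 3.45295612e-04 7.54303229e-04] 0.025355825831895187
{'px': array([260., 244.]), 'n': 6699, 'mid': array([ 0.5224, -0.2379]), 'yaw': 0.006, 'L': np.float64(0.097), 'W': np.float64(0.028), 'butt': array([ 0.571 , -0.2376]), 'front': array([ 0.4738, -0.2382])}
```

>>> {"op": "play_rows", "data": {"steps": [{"dp": [-0.01, 0.14, 0], "roll": 0, "jaw": 1}, {"dp": [-0.01, 0.14, 0.3], "roll": 0, "jaw": 1}, {"dp": [-0.01, 0.14, 0.55], "roll": 0, "jaw": 1}, {"dp": [-0.01, 0.14, 0.55], "roll": 0, "jaw": 1}, {"dp": [-0.01, 0.14, 0.55], "roll": 0, "jaw": 1}]}}

```text
time: 14.4
eef_pos: [0.5236, -0.257, 0.0556]
eef_rot: [0.001, 1.0, -0.001, 0.001]
contact_force: [-0.3, 0.3, -0.2]
width: 0.0255
gripper_force: 59.3
```

```bash
python3 - <<'E'
from station import *
from h import *
o=get_obs();print(o["eef_pos"],o["eef_rot"],o["width"])
c=read_camera("wrist");
print(handle(c,"red",(261,241),z=o["eef_pos"][2]+.012))
cv2.imwrite("pics/w8.png",c["color"])
E
```

```text
[ 0.52359046 -0.25702006  0.05563755] [ 8.07824534e-04  9.99998684e-01 -6.53927784e-04  1.24599072e-03] 0.02550406935269582
{'px': array([261., 244.]), 'n': 7063, 'mid': array([ 0.5207, -0.2573]), 'yaw': -0.013, 'L': np.float64(0.097), 'W': np.float64(0.032), 'butt': array([ 0.5694, -0.2579]), 'front': array([ 0.472 , -0.2566])}
```

View pics/w8.png

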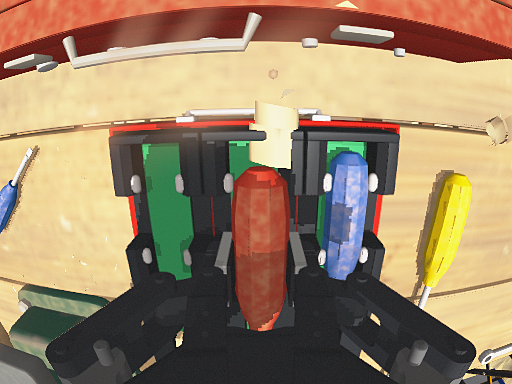

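Red is over the mid pocket with its butt at (262,168), just short of the shaving. I'll nudge 2.5 mm and press.

>>> {"op": "play_rows", "data": {"steps": [{"dp": [0, -0.02, 0], "roll": 0, "jaw": 1}, {"dp": [0, -0.02, 0.15], "roll": 0, "jaw": 1}, {"dp": [0, -0.02, 0.25], "roll": 0, "jaw": 1}, {"dp": [0, -0.02, 0.31], "roll": 0, "jaw": 1}, {"dp": [0, -0.02, 0.31], "roll": 0, "jaw": 1}]}}

```text
time: 15.08
eef_pos: [0.5212, -0.253, 0.0151]
eef_rot: [-0.001, 1.0, -0.001, -0.001]
contact_force: [-1.4, 1.3, -1.9]
width: 0.0255
gripper_force: 59.4
```

>>> {"op": "play_rows", "data": {"steps": [{"dp": [0, 0, 0.04], "roll": 0, "jaw": 1}, {"dp": [0, 0, 0.07], "roll": 0, "jaw": 1}, {"dp": [0, 0, 0.1], "roll": 0, "jaw": 1}, {"dp": [0, 0, 0.12], "roll": 0, "jaw": 1}, {"dp": [0, 0, 0.12], "roll": 0, "jaw": 1}]}}

```text
time: 15.7
eef_pos: [0.5227, -0.2534, 0.0086]
eef_rot: [0.001, 1.0, -0.001, -0.001]
contact_force: [-17.3, 9.4, 44.6]
width: 0.0251
gripper_force: 64.4
```

>>> {"op": "play_rows", "data": {"steps": [{"dp": [0, 0, -0.06], "roll": 0, "jaw": 1}, {"dp": [0, 0, -0.06], "roll": 0, "jaw": 0.1}, {"dp": [0, 0, -0.06], "roll": 0, "jaw": 0.05}, {"dp": [0, 0, -0.06], "roll": 0, "jaw": 0.05}, {"dp": [0, 0, -0.06], "roll": 0, "jaw": 0.05}]}}

```text
time: 16.32
eef_pos: [0.5224, -0.2538, 0.009]
eef_rot: [0.0, 1.0, -0.001, -0.0]
contact_force: [-0.9, -0.2, 1.2]
width: 0.0405
gripper_force: 0.0
```

>>> {"op": "play_rows", "data": {"steps": [{"dp": [0, 0, -0.2], "roll": 0, "jaw": 0.05}, {"dp": [0, 0, -0.5], "roll": 0, "jaw": 0.05}, {"dp": [0, 0, -0.95], "roll": 0, "jaw": -0.3}, {"dp": [0, 0, -0.95], "roll": 0, "jaw": -0.3}]}}

```text
time: 16.82
eef_pos: [0.5257, -0.255, 0.1283]
eef_rot: [0.002, 1.0, -0.001, 0.004]
contact_force: [-0.4, 0.2, -0.6]
width: 0.0555
gripper_force: 0.0
```

```bash
python3 - <<'E'
from station import *
from h import *
o=get_obs();print(o["eef_pos"],o["eef_rot"],o["width"])
c=read_camera("wrist");
print(handle(c,"red",(261,200),z=.021),handle(c,"blu",(330,200),z=.021),handle(c,"yel",(430,200)))
E
```

```text
[ 0.52570468 -0.25502899  0.12833162] [ 2.28752976e-03  9.99988328e-01 -6.15806627e-04  4.21094500e-03] 0.05547415906012204
{'px': array([257., 190.]), 'n': 2534, 'mid': array([ 0.5183, -0.2524]), 'yaw': 0.011, 'L': np.float64(0.097), 'W': np.float64(0.027), 'butt': array([ 0.5668, -0.2519]), 'front': array([ 0.4699, -0.2529])} {'px': array([323., 188.]), 'n': 1737, 'mid': array([ 0.524 , -0.3116]), 'yaw': 0.014, 'L': np.float64(0.088), 'W': np.float64(0.028), 'butt': array([ 0.5681, -0.311 ]), 'front': array([ 0.4799, -0.3122])} {'px': array([408., 201.]), 'n': 2145, 'mid': array([ 0.5056, -0.4045]), 'yaw': -0.041, 'L': np.float64(0.098), 'W': np.float64(0.033), 'butt': array([ 0.5546, -0.4065]), 'front': array([ 0.4566, -0.4024])}
```

>>> {"op": "play_rows", "data": {"steps": [{"dp": [-0.1, 0.45, 0], "roll": 0, "jaw": -0.3}, {"dp": [-0.115, 0.9, 0], "roll": 0, "jaw": -0.3}]}}

```text
time: 17.12
eef_pos: [0.5073, -0.3622, 0.122]
eef_rot: [-0.0, 1.0, 0.0, -0.001]
contact_force: [1.0, -0.4, -0.1]
width: 0.0554
gripper_force: 0.0
```

>>> {"op": "play_rows", "data": {"steps": [{"dp": [0, 0.35, 0], "roll": 0.1, "jaw": -0.3}, {"dp": [0, 0.35, 0.3], "roll": 0.1, "jaw": -0.3}, {"dp": [0, 0.35, 0.5], "roll": 0.1, "jaw": -0.3}, {"dp": [0, 0.35, 0.5], "roll": 0.1, "jaw": -0.3}]}}

```text
time: 17.62
eef_pos: [0.506, -0.402, 0.0593]
eef_rot: [-0.002, 1.0, -0.026, -0.003]
contact_force: [0.1, -0.6, 0.2]
width: 0.0552
gripper_force: 0.0
```

```bash
python3 - <<'E'
from station import *
from h import *
o=get_obs();print(o["eef_pos"],o["eef_rot"],o["width"])
c=read_camera("wrist");
p=proj(c,[[.506,-.405,.013]],True)[0];print(p,handle(c,"yel",p))
E
```

```text
[ 0.50596073 -0.40196285  0.05925361] [-0.00224137  0.9996659  -0.02557582 -0.00298912] 0.05518806043397168
[264.93231346 212.81770685] {'px': array([265., 205.]), 'n': 4857, 'mid': array([ 0.5046, -0.4049]), 'yaw': -0.058, 'L': np.float64(0.101), 'W': np.float64(0.028), 'butt': array([ 0.555 , -0.4078]), 'front': array([ 0.4542, -0.402 ])}
```

>>> {"op": "play_rows", "data": {"steps": [{"dp": [0.03, 0.025, 0.2], "roll": 0, "jaw": -0.3}, {"dp": [0.03, 0.025, 0.4], "roll": 0, "jaw": -0.3}, {"dp": [0.03, 0.025, 0.47], "roll": 0, "jaw": -0.3}, {"dp": [0.03, 0.025, 0.47], "roll": 0, "jaw": 1}, {"dp": [0.03, 0.025, 0.47], "roll": 0, "jaw": 1}, {"dp": [0.03, 0.025, 0.47], "roll": 0, "jaw": 1}, {"dp": [0.03, 0.025, 0.47], "roll": 0, "jaw": 1}, {"dp": [0.03, 0.025, 0.47], "roll": 0, "jaw": 1}]}}

```text
time: 18.68
eef_pos: [0.5125, -0.4073, 0.0079]
eef_rot: [0.001, 1.0, -0.026, 0.001]
contact_force: [0.4, -0.8, 3.3]
width: 0.0249
gripper_force: 59.3
```

>>> {"op": "play_rows", "data": {"steps": [{"dp": [0, 0, -0.15], "roll": 0, "jaw": 1}, {"dp": [0, 0, -0.5], "roll": 0, "jaw": 1}, {"dp": [0, 0, -1], "roll": 0, "jaw": 1}, {"dp": [0, 0, -1], "roll": 0, "jaw": 1}]}}

```text
time: 19.18
eef_pos: [0.5152, -0.4091, 0.1344]
eef_rot: [0.004, 1.0, -0.026, 0.005]
contact_force: [-0.3, -0.1, -1.0]
width: 0.025
gripper_force: 59.2
```

>>> {"op": "play_rows", "data": {"steps": [{"dp": [0.08, -0.45, 0], "roll": -0.1, "jaw": 1}, {"dp": [0.08, -0.92, 0], "roll": -0.1, "jaw": 1}, {"dp": [0.08, -0.92, 0], "roll": -0.1, "jaw": 1}]}}

```text
time: 19.55
eef_pos: [0.5283, -0.29, 0.1268]
eef_rot: [-0.002, 1.0, 0.004, -0.0]
contact_force: [-0.2, -0.8, -1.3]
width: 0.0249
gripper_force: 59.2
```

>>> {"op": "play_rows", "data": {"steps": [{"dp": [0, -0.45, 0], "roll": 0, "jaw": 1}, {"dp": [0, -0.84, 0], "roll": 0, "jaw": 1}, {"dp": [0, -0.84, 0], "roll": 0, "jaw": 1}, {"dp": [0, -0.84, 0], "roll": 0, "jaw": 1}]}}

```text
time: 20.05
eef_pos: [0.5267, -0.1974, 0.1268]
eef_rot: [0.001, 1.0, -0.001, -0.0]
contact_force: [-0.4, -0.7, -1.1]
width: 0.0247
gripper_force: 59.3
```

```bash
python3 - <<'E'
from station import *
from h import *
o=get_obs();print(o["eef_pos"],o["eef_rot"],o["width"])
c=read_camera("wrist");
print(handle(c,"yel",(261,241),z=o["eef_pos"][2]+.005))
cv2.imwrite("pics/w9.png",c["color"])
E
```

```text
[ 0.52674634 -0.19744522  0.12682466] [ 5.43974017e-04  9.99999402e-01 -8.95811174e-04 -3.13948614e-04] 0.024662563905425434
{'px': array([260., 246.]), 'n': 7195, 'mid': array([ 0.5187, -0.1974]), 'yaw': -0.01, 'L': np.float64(0.101), 'W': np.float64(0.028), 'butt': array([ 0.5691, -0.1979]), 'front': array([ 0.4682, -0.1969])}
```

View pics/w9.png

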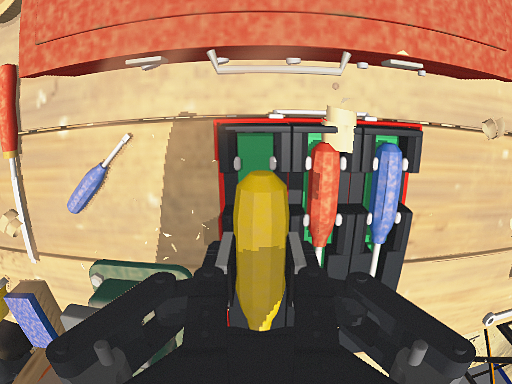

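Red (325,185) and blue (385,190) lie home in their pockets. Yellow (260,246) is above the long one, so I'll lower and press.

>>> {"op": "play_rows", "data": {"steps": [{"dp": [0.015, -0.02, 0.2], "roll": 0, "jaw": 1}, {"dp": [0.015, -0.02, 0.5], "roll": 0, "jaw": 1}, {"dp": [0.015, -0.02, 0.65], "roll": 0, "jaw": 1}, {"dp": [0.015, -0.02, 0.75], "roll": 0, "jaw": 1}, {"dp": [0.015, -0.02, 0.82], "roll": 0, "jaw": 1}, {"dp": [0.015, -0.02, 0.82], "roll": 0, "jaw": 1}, {"dp": [0.015, -0.02, 0.82], "roll": 0, "jaw": 1}]}}

```text
time: 20.98
eef_pos: [0.5293, -0.1933, 0.0289]
eef_rot: [-0.0, 1.0, -0.0, 0.0]
contact_force: [0.5, 2.3, -0.2]
width: 0.0252
gripper_force: 59.3
```

>>> {"op": "play_rows", "data": {"steps": [{"dp": [0, 0, 0.04], "roll": 0, "jaw": 1}, {"dp": [0, 0, 0.07], "roll": 0, "jaw": 1}, {"dp": [0, 0, 0.1], "roll": 0, "jaw": 1}, {"dp": [0, 0, 0.13], "roll": 0, "jaw": 1}, {"dp": [0, 0, 0.13], "roll": 0, "jaw": 1}]}}

```text
time: 21.6
eef_pos: [0.5298, -0.1937, 0.0157]
eef_rot: [0.0, 1.0, -0.0, 0.0]
contact_force: [-5.9, 5.9, 20.7]
width: 0.0251
gripper_force: 61.5
```

z is 0.0157 against the expected home of 0.0159. One firmer push, then release.

>>> {"op": "play_rows", "data": {"steps": [{"dp": [0, 0, 0.02], "roll": 0, "jaw": 1}, {"dp": [0, 0, 0.04], "roll": 0, "jaw": 1}, {"dp": [0, 0, 0.04], "roll": 0, "jaw": 1}]}}

```text
time: 21.98
eef_pos: [0.5299, -0.1938, 0.0154]
eef_rot: [0.001, 1.0, -0.0, -0.0]
contact_force: [-18.8, 9.6, 50.9]
width: 0.025
gripper_force: 64.5
```

>>> {"op": "play_rows", "data": {"steps": [{"dp": [0, 0, -0.07], "roll": 0, "jaw": 1}, {"dp": [0, 0, -0.07], "roll": 0, "jaw": 0.1}, {"dp": [0, 0, -0.07], "roll": 0, "jaw": 0.05}, {"dp": [0, 0, -0.07], "roll": 0, "jaw": 0.05}, {"dp": [0, 0, -0.07], "roll": 0, "jaw": 0.05}]}}

```text
time: 22.6
eef_pos: [0.5288, -0.1942, 0.0161]
eef_rot: [0.0, 1.0, -0.001, -0.0]
contact_force: [0.5, -0.4, -0.2]
width: 0.0403
gripper_force: 0.0
```

>>> {"op": "play_rows", "data": {"steps": [{"dp": [0, 0, -0.2], "roll": 0, "jaw": 0.05}, {"dp": [0, 0, -0.5], "roll": 0, "jaw": 0.05}, {"dp": [0, 0, -1], "roll": 0, "jaw": -0.3}, {"dp": [0, 0, -1], "roll": 0, "jaw": -0.3}]}}

```text
time: 23.1
eef_pos: [0.5326, -0.195, 0.1419]
eef_rot: [0.002, 1.0, -0.001, 0.005]
contact_force: [-0.3, -0.5, -0.3]
width: 0.0554
gripper_force: 0.0
```

```bash
python3 - <<'E'
from station import *
from h import *
o=get_obs();print(o["eef_pos"],o["width"])
c=read_camera("wrist");print(handle(c,"yel",(257,190),z=.021))
s=read_camera("scene");a=cv2.resize(s["color"][145:225,195:300],None,fx=3.5,fy=3.5,interpolation=cv2.INTER_CUBIC)[:280]
cv2.imwrite("pics/w10.png",cv2.hconcat([a,cv2.resize(c["color"],None,fx=.8,fy=.8)[:280]]))
E
```

```text
[ 0.5326454  -0.19504553  0.14186965] 0.05541900355258729
{'px': array([257., 191.]), 'n': 2550, 'mid': array([ 0.5206, -0.1925]), 'yaw': 0.007, 'L': np.float64(0.099), 'W': np.float64(0.028), 'butt': array([ 0.5701, -0.1921]), 'front': array([ 0.4711, -0.1928])}
```

View pics/w10.png

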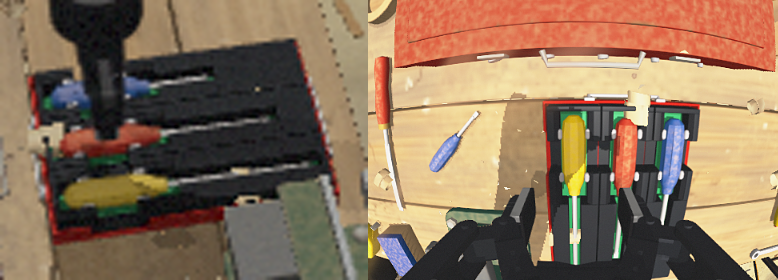

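All three lie home in their own pockets: yellow (574,155), red (625,155) and blue (673,155) in the wrist panel, and the scene view shows the blades level. Handing in.

```bash
python3 -c "
from station import *
print(finish_job())"
```

```text
the job is handed in; nothing more can be done
None
```

The blue, red and yellow screwdrivers are each pressed home in their own cutouts and released; I left the chisels and tape measure alone, and the job was handed in at about 23 s.

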